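Hold the sprung inspection-box cover at its set angle with a pry tool

TASK

Pick up the flat-bladed pry tool, push its blade into the slot at the front of the inspection box, under the sprung cover, and lever the cover up until it lies parallel with the pointer arm at the box's side, so that the casting inside can be inspected. Finish while still holding it there: the tool stays gripped and the blade alone carries the cover. Keep the gripper itself off the cover, do not shift the pointer, and leave everything else on the bench where it is.

Things in the scene. Friction and masses are not known exactly. Their poses are not given: they have to be found in the camera images.
- box: fixed grey steel box, outer 160 deep (x) x 180 wide (y) x 100 high, walls 6 thick, open on top under the cover. Origin: centre of its underside, on the table; +x points from the slotted front into the box, z up. A casting stands inside, below 60 above the table. At its side y = +104 stands a thin guide arc, and at y = +112 the pointer arm
- slot (a point): middle of the pry slot, on the outer face of the box's front wall (box x = -80, 93 above the table). The slot is 80 wide and 14 high: from 86 above the table to the shut cover's underside at 100. Its axes are the box's
- hinge (a point): on the hinge axis of cover and pointer, above the middle of the box's back wall (box x = +80, 103 above the table); the axis runs along the box's y
- pry_tool: loose pry tool, about 120 g. Wooden handle 110 long, 20 wide, 26 high; flat steel blade 24 wide, 3 thick, lying level, its mid-plane 13 above the handle's underside. Origin: underside of the handle at the place to grip; +x points to the blade tip, +z up as it lies. Handle from x = -85 to +25, blade from +25 to +100
- pry_tip (a point): middle of the blade's tip edge, on the pry tool at x = +100, z = 13
- cover: sprung cover: aluminium plate 156 long, 180 wide, 6 thick, no handle. Origin on the hinge axis, in the plate's mid-plane; the plate runs along its -x, from 4 to 160 off the axis, and turns with joint lid. A spring and its weight shut it: about 3.5 N up at the front edge starts it, about 4 N holds it at 0.8 rad; let go, it falls shut
- lid (a joint): angle of the cover, rad: 0 = shut and level, grows as its front edge rises; stop at 1.25
- cover_edge (a point): middle of the cover's front edge, in the plate's mid-plane, 160 from the hinge axis
- pointer (a joint): angle of the pointer arm, rad, measured as that of the cover and about the same hinge axis: the angle at which the cover has to be held (0.4 to 0.8). It is stiff and stays where it is set. Its tip stands up to 230 above the table: pass well over it
- pointer_tip (a point): free end of the pointer arm: dark steel bar 172 long, 10 high, 4 thick with a round clamp, running from the hinge axis at the box's +y side
- screwdriver: bystander: round-handled screwdriver, 190 long, thin round shank, lying flat; leave alone (not the pry tool)
- casting_a: bystander: machined aluminium housing, flange 84 x 84, 38 high; leave alone
- casting_b: bystander: the same kind of housing; leave alone
- tape_roll: bystander: roll of clear tape lying flat, 84 across, 24 high; leave alone
- jar: bystander: jar 64 across, 85 high; leave alone
- plug_gauge: bystander: small steel plug gauge lying flat, 120 long, 16 high; leave alone
Mind the look-alikes: they are no part of the job. Several things have the shape of the pry_tool; the one meant has the colours described above.

How it is judged:
By the outcome, as a careful person would: the job done as asked, in the order asked, and still so for the second after the job is handed in, while the arm keeps its last pose, push and grip.
It also fails if it takes over 54 s, if anything falls off the work surface, if the arm or the gripper's body presses on something with over 40 N, if the wrist force passes 120 N, or if a joint passes its speed limit or range.

ROBOT

A 6-joint arm with a two-finger parallel gripper is mounted at the origin on the work surface. World frame = base frame: x ahead of the robot, y to its left, z up, the work surface at z = 0. Lengths are in mm, angles in rad, forces in N, time in s.
With the tool pointing down it reaches from about 300 to 775 mm from the base axis. Payload 14.6 kg.
Tool frame: the origin (TCP) lies between the finger pads; the fingertips stand manip.tip_reach ahead of it and the grasp point (between the pads) lies 5 mm behind it (manip.tip_reach is the distance from the TCP to the fingertips, in mm); z points along the fingers, y is the line along which they close (so a half turn about z gives the same grasp; the last joint's range is limited). The gripper opens to 94 mm and grips with 3 to 60 N. Pads are 16 mm wide; open, the fingers measure 119 mm over their backs; the gripper's body (75 mm by 177 mm) begins 78 mm behind the grasp point.
Start: joints at [1.156, 0.3, 1.521, -0, 1.321, -0.067], TCP at [187.454, 517.059, 219.446] pointing down, gripper open.
Joint ranges: [-3.03, 3.03], [-0.79, 2.21], [0.23, 2.52], [-1.04, 4.18], [0, 3.07], [-2.55, 2.55]. Speed limits (rad/s): [2.22, 2.22, 2.57, 3.14, 3.14, 3.14].

INTERFACE

Orientations are given as [roll, pitch, yaw] about the fixed x, y, z axes, in that order (R = Rz(yaw) Ry(pitch) Rx(roll)).
In Python, from cell import manip gives the robot as it stands. The module is installed in compiled form; this text tells all that it offers.
- The arm moves only by the shell command python3 -m creep 'ROWS' [FORCE]. ROWS is JSON, a list of rows, each a list of 3 entries, a list of its own where there are three numbers: the opening, from -1 (shut) to 1 (fully open), then the shift along the tool's x, y, z in cm, then the turn about the tool's z in units of 5 degrees (1.0 is 5 degrees). In form: [[grip, [tx, ty, tz], roll], ...]. A call has 1 to 12 rows; each row is the pose to reach, as a shift and turn from the pose commanded when the call began, along the tool's axes at that moment; what a row does not reach only later rows make up. A row lasts 1/10 s, in which the tool goes at most 50 mm and 8.59 degrees, less where a joint would pass 70% of its speed; a pose out of reach is approached as far as the arm can. A call with a gripper value outside its range is refused whole. The fingers move at their own pace and stop on an object; FORCE is the grip in N (left out, the last holds). Time passes only in rows, so rows that repeat a pose let the fingers close. It gives the time, the measured TCP pose, the force, the opening and the grip force at its end, in the units of the state.
- manip.read_state(): the state, without advancing time (a new reading comes with each control period).
- manip.camera(name): name is "scene" or "top" or "wrist"; returns the picture (384x512x3 uint8, red, green, blue); there is no depth.
- manip.camera_params(name): a dict with "fovy" (degrees; the focal length in pixels is half the picture's height over the tangent of half this angle, whatever the lens; pixels are square), "cx", "cy" (the principal point, pixels), "origin" and "attitude" of the camera in the world. Camera axes: x right, y down, z forward; pixel columns grow to the right and rows downward; lengths in mm; the calibration is good to about 2 mm. The wrist camera is an equidistant fisheye: a pixel r from the principal point sees the ray r / f radians off the axis. A picture is of the moment at which its call begins: read the wrist's pose just before it. camera_params takes no time and is no camera call; for the wrist camera it gives the pose at the moment of the call.
- manip.sign_off(): hands the job in; it is judged then, once.
The state is a dict: "clock": time; "joints": joint angles; "qd": joint speeds; "effort": joint torques, N m; "eef_pos": TCP position; "eef_rot": TCP orientation; "wrist_force": force on the tool from outside, world axes, zero at the start; "moment": the same for the moment, N m; "finger_gap": finger opening in mm; "finger_force": force on a finger pad.
Only numpy, scipy, OpenCV 4.12 (cv2) and the standard library are available. Lean on these libraries where they do the work, as an engineer would, in place of code of your own. Each camera call takes 0.05 s, during which the arm holds its last target. There are 200 camera calls.

## Working session

There is one attempt and no reset: what is moved stays moved. The work goes in short steps, Python scripts to look and compute and a shell command to move; the robot and the scene stay as the last step left them, time stands still between calls to the robot, and variables do not carry over. Pictures are saved under pics/ and viewed, at most 10 in all, crops included, and the job is handed in when it is done.

```bash
mkdir -p pics
python3 - <<'E'
from cell import manip
import cv2
print(manip.read_state(), manip.tip_reach)
for n in ("scene","top"):
    im=manip.camera(n); cv2.imwrite(f"pics/{n}0.png",cv2.resize(im[:,:,::-1],(800,600),interpolation=cv2.INTER_CUBIC)); cv2.imwrite(f"{n}0raw.png",im[:,:,::-1]); print(manip.camera_params(n))
print(manip.camera_params("wrist"))
E
```

```text
{'clock': 0.0, 'joints': array([ 1.15635523e+00,  3.00487523e-01,  1.52158654e+00, -1.05781342e-05,
        1.32068923e+00, -6.66227197e-02]), 'qd': array([ 0.00032755,  0.00045475,  0.00027152, -0.00027336,  0.00129339,
        0.00053971]), 'effort': array([ 7.47041622e-05, -5.31801081e+01, -3.52738810e+01,  7.07524410e-02,
        2.43816606e-02,  6.87772672e-05]), 'eef_pos': array([187.38364274, 516.8327732 , 218.87500131]), 'eef_rot': array([-3.14042393e+00, -6.77104627e-05,  2.79377686e+00]), 'wrist_force': array([ 0.50355204, -0.1231605 ,  0.39931171]), 'moment': array([-0.02252804,  0.0165091 ,  0.01729996]), 'finger_force': 0.0, 'finger_gap': 94.18334114914128} 14.0
{'fovy': 53.63218501516751, 'cx': 258.5271584931404, 'cy': 198.1765492306714, 'origin': array([847.50198441, 296.5102513 , 991.62468547]), 'attitude': array([-2.61069597, -0.00844122,  2.42167147])}
{'fovy': 52.40527507873824, 'cx': 253.5997652673715, 'cy': 193.16477614062916, 'origin': array([ 254.8378225 ,  -84.47199832, 1303.12688344]), 'attitude': array([-2.9438453 , -0.01113509, -1.56988993])}
{'fovy': 65.70646984690485, 'cx': 253.6020384247851, 'cy': 192.07317647645635, 'origin': array([108.77977524, 544.74130884, 384.83921189]), 'attitude': array([2.85254562e+00, 2.32744434e-03, 1.22267358e+00])}
```

View pics/scene0.png

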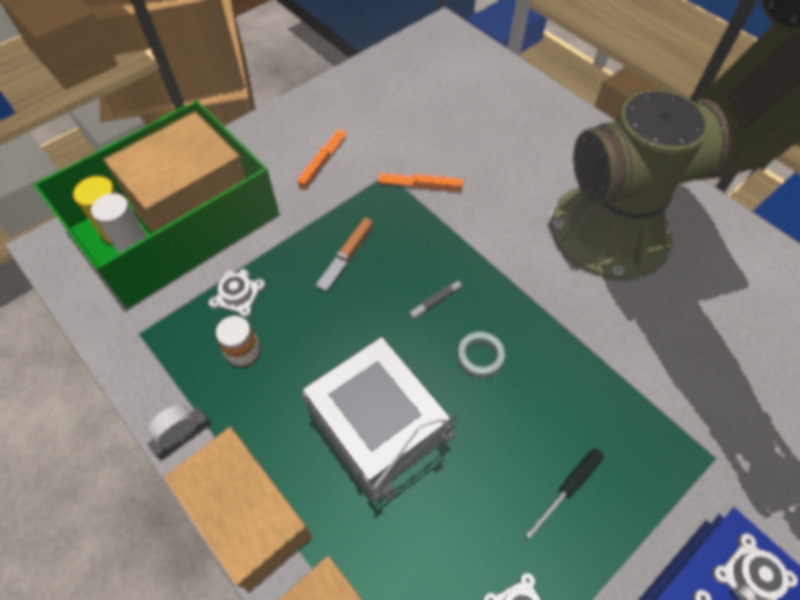

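View pics/top0.png

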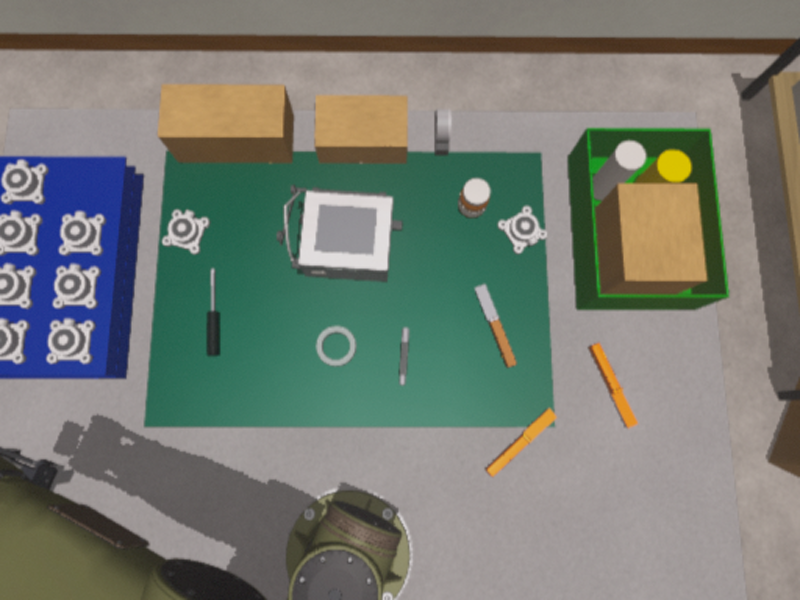

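The top picture shows the box at (345,232) with its front facing the robot (downward) and the pointer on its left side. There are three pry-tool shapes: (497,325) with a wooden brown handle and grey steel blade, and all-orange ones at (520,442) and (612,385). Only (497,325) fits the wood and steel description. I'll confirm it in a crop.

```bash
cat > h.py <<'E'
import numpy as np, cv2
from cell import manip
from scipy.spatial.transform import Rotation as R
def cam(n):
    p=manip.camera_params(n); p['f']=192/np.tan(np.radians(p['fovy']/2)); p['R']=R.from_euler('xyz',p['attitude']).as_matrix(); p['fish']=n=='wrist'; return p
def ray(p,u,v):
    d=np.array([(u-p['cx'])/p['f'],(v-p['cy'])/p['f'],1.])
    if p['fish']:
        r=np.hypot(d[0],d[1]); s=np.sin(r)/r if r>0 else 1; d=np.array([d[0]*s,d[1]*s,np.cos(r)])
    return p['R']@d
def onz(p,u,v,z):
    d=ray(p,u,v); return p['origin']+d*(z-p['origin'][2])/d[2]
def proj(p,X):
    c=(np.atleast_2d(X)-p['origin'])@p['R']
    if p['fish']:
        h=np.hypot(c[:,0],c[:,1]); a=np.arctan2(h,c[:,2])/h; q=c[:,:2]*a[:,None]
    else: q=c[:,:2]/c[:,2:]
    return q*p['f']+[p['cx'],p['cy']]
E
python3 - <<'E'
from h import *
p=cam('top')
s=lambda u,v:((u+.5)/1.5625-.5,(v+.5)/1.5625-.5)
for n,u,v,z in [('handle end',511,364,20),('tip',482,287,13),('c1',303,191,106),('c2',393,195,106),('c3',388,270,106),('c4',300,267,106),('jar',477,190,85),('wrong1',520,442,20),('tape',336,346,20),('gauge',404,355,10)]:
    print(n,onz(p,*s(u,v),z).round(0))
im=cv2.imread('top0raw.png'); cv2.imwrite('pics/c1.png',cv2.resize(im[170:315,295:415],None,fx=4,fy=4,interpolation=cv2.INTER_CUBIC))
w=cam('wrist'); print(manip.read_state()['eef_rot'], R.from_euler('xyz',manip.read_state()['eef_rot']).as_matrix().round(3), w['R'].round(3))
E
```

```text
handle end [ 380. -340.   20.]
tip [ 547. -284.   13.]
c1 [729.  97. 106.]
c2 [721. -90. 106.]
c3 [561. -80. 106.]
c4 [567.  98. 106.]
jar [ 742. -268.   85.]
wrong1 [ 219. -353.   20.]
tape [417.  29.  20.]
gauge [ 399. -115.   10.]
[-3.14058097e+00 -7.71128204e-05  2.79381155e+00] [[-0.94   0.341 -0.   ]
 [ 0.341  0.94  -0.001]
 [ 0.    -0.001 -1.   ]] [[ 0.341  0.901  0.267]
 [ 0.94  -0.326 -0.099]
 [-0.002  0.285 -0.959]]
```

View pics/c1.png

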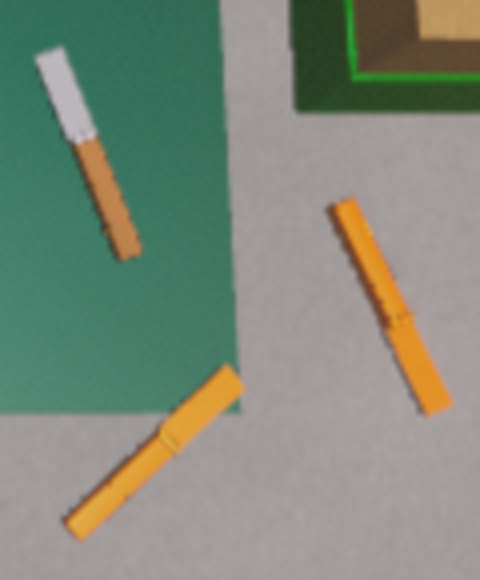

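The crop confirms it: wooden handle and grey blade at (497,325) in the top view, and the other two are plain orange. It measures about 176 long with its yaw around 0.32. Moving to hover above it now.

```bash
python3 -m creep '[[1,[-26.6,-34.6,0],14.2],[1,[-26.6,-34.6,0],14.2],[1,[-26.6,-34.6,0],14.2],[1,[-26.6,-34.6,0],14.2],[1,[-26.6,-34.6,0],14.2],[1,[-26.6,-34.6,0],14.2],[1,[-26.6,-34.6,0],14.2],[1,[-26.6,-34.6,0],14.2],[1,[-26.6,-34.6,0],14.2],[1,[-26.6,-34.6,0],14.2]]' 40
python3 - <<'E'
from h import *
s=manip.read_state(); M=R.from_euler('xyz',s['eef_rot']).as_matrix()
print(s['clock'],s['eef_pos'],s['eef_rot'],s['joints'].round(2)); print('to go',M.T@(np.array([452,-316,219])-s['eef_pos']))
E
```

```text
clock: 1.1
eef_pos: [320.3, 98.1, 219.4]
eef_rot: [3.141, 0.0, 1.548]
wrist_force: [0.1, 0.6, -0.2]
finger_gap: 94.3
finger_force: 0.0
1.1 [320.28180238  98.07399052 219.43796215] [3.14135960e+00 4.10350569e-04 1.54786453e+00] [ 0.19 -0.21  2.05 -0.    1.3   0.21]
to go [-410.94463637  141.17805035    0.63949623]
```

```bash
python3 -m creep '[[1,[-41.1,14.1,0],14.1],[1,[-41.1,14.1,0],14.1],[1,[-41.1,14.1,0],14.1],[1,[-41.1,14.1,0],14.1],[1,[-41.1,14.1,0],14.1],[1,[-41.1,14.1,0],14.1],[1,[-41.1,14.1,0],14.1],[1,[-41.1,14.1,0],14.1],[1,[-41.1,14.1,0],14.1],[1,[-41.1,14.1,0],14.1],[1,[-41.1,14.1,0],14.1]]'
python3 - <<'E'
from h import *
p=cam('wrist'); im=manip.camera('wrist'); s=manip.read_state()
print(s['eef_pos'],s['eef_rot'],p['origin'],p['attitude'])
cv2.imwrite('w1raw.png',im[:,:,::-1]); cv2.imwrite('pics/w1.png',cv2.resize(im[:,:,::-1],(800,600)))
import pickle; pickle.dump(p,open('w1.pkl','wb'))
E
```

```text
clock: 2.2
eef_pos: [454.2, -311.4, 218.6]
eef_rot: [-3.14, 0.001, 0.325]
wrist_force: [0.7, -0.6, -0.5]
finger_gap: 93.9
finger_force: 0.0
[ 454.1641228  -310.93869774  219.00327353] [-3.14064128e+00  4.13697118e-04  3.25686486e-01] [ 533.33827929 -285.68462566  384.42197769] [ 2.85054269e+00  5.90850326e-04 -1.24618408e+00]
```

View pics/w1.png

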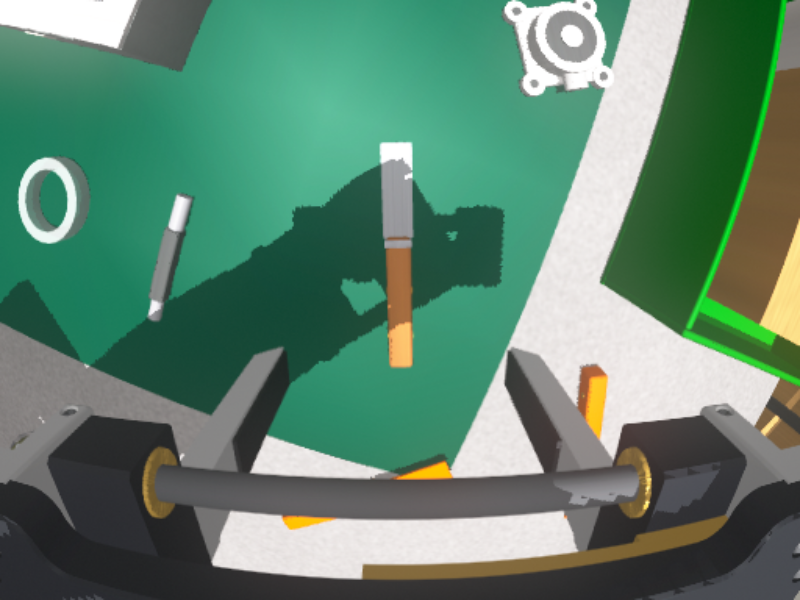

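The wrist view shows the wooden tool centrally: blade tip at (396,143), handle front at (398,247), handle end at (400,366).

Run:
```python
from h import *
import pickle; p=pickle.load(open('w1.pkl','rb'))
s=lambda u,v:((u+.5)/1.5625-.5,(v+.5)/1.5625-.5)
t=onz(p,*s(396,142.5),14.5); f=onz(p,*s(398,247.5),26); e=onz(p,*s(400.5,366),26)
# centroid lines: blade edges at two rows
for a in ((380,143),(412,143),(384,235),(412,235)): print(onz(p,*s(*a),14.5).round(1))
print(t,f,e)
L=np.linalg.norm; print(L(t[:2]-e[:2]),L(f[:2]-e[:2]),L(t[:2]-f[:2]))
d=(t-e)[:2]/L((t-e)[:2]); yaw=np.arctan2(d[1],d[0]); 
o=((t[:2]-100*d)+(e[:2]+85*d))/2; st=manip.read_state(); M=R.from_euler('xyz',st['eef_rot']).as_matrix()
print('origin',o,'yaw',yaw,'tool shift',M.T@(np.array([*o,13-5])-st['eef_pos']),'turn units',-(yaw-st['eef_rot'][2])*180/np.pi/5)
```

```text
[ 545.9 -267.6   14.5]
[ 553.9 -291.3   14.5]
[ 477.  -293.8   14.5]
[ 484.2 -315.1   14.5]
[ 550.2695146  -279.31543802   14.5       ] [ 472.80717048 -307.04026561   26.        ] [ 377.61269566 -341.40875802   26.        ]
183.4828534646738 101.2086029239523 82.27442386579374
origin [ 456.88362746 -312.9002093 ] yaw 0.34523182957659737 tool shift [  2.03623132   2.92927003 210.99975785] turn units -0.22397314040582575
```

```bash
python3 -m creep '[[1,[0.2,0.3,5],-0.2],[1,[0.2,0.3,10],-0.2],[1,[0.2,0.3,14],-0.2],[1,[0.2,0.3,17],-0.2],[1,[0.2,0.3,19],-0.2],[1,[0.2,0.3,20.2],-0.2],[1,[0.2,0.3,20.2],-0.2],[-1,[0.2,0.3,20.2],-0.2],[-1,[0.2,0.3,20.2],-0.2],[-1,[0.2,0.3,20.2],-0.2],[-1,[0.2,0.3,20.2],-0.2],[-1,[0.2,0.3,20.2],-0.2]]' 60;  python3 -m creep '[[-1,[0,0,0],0],[-1,[0,0,0],0],[-1,[0,0,0],0],[-1,[0,0,0],0],[-1,[0,0,0],0]]'
```

```text
clock: 3.45
eef_pos: [456.9, -314.4, 17.8]
eef_rot: [3.141, -0.0, 0.342]
wrist_force: [-0.6, -1.5, -0.1]
finger_gap: 57.5
finger_force: 0.0
clock: 3.95
eef_pos: [456.8, -314.3, 17.4]
eef_rot: [-3.141, 0.0, 0.342]
wrist_force: [-0.6, 0.5, 0.5]
finger_gap: 19.4
finger_force: 60.0
```

```bash
python3 -m creep '[[-1,[0,0,-2],0],[-1,[0,0,-6],0],[-1,[0,0,-11],0],[-1,[0.5,-3,-16],0.5],[-1,[1.5,-7,-21],1],[-1,[3,-12,-21],1.6],[-1,[4.5,-17,-21],2.3],[-1,[5.5,-22,-21],3],[-1,[6.8,-26,-21],3.6],[-1,[7.8,-29,-21],4],[-1,[8.2,-31.2,-21],4.2],[-1,[8.2,-31.2,-21],4.2]]'
python3 - <<'E'
from h import *
p=cam('wrist'); im=manip.camera('wrist'); s=manip.read_state()
print(s['eef_pos'],s['eef_rot'],s['finger_gap'])
cv2.imwrite('w2raw.png',im[:,:,::-1]); cv2.imwrite('pics/w2.png',cv2.resize(im[:,:,::-1],(800,600)))
import pickle; pickle.dump(p,open('w2.pkl','wb'))
im=cv2.imread('scene0raw.png'); cv2.imwrite('pics/s_crop.png',cv2.resize(im[200:340,180:310],None,fx=4.2,fy=4.2,interpolation=cv2.INTER_CUBIC))
E
```

```text
clock: 5.15
eef_pos: [429.0, 9.4, 227.5]
eef_rot: [-3.141, -0.0, -0.022]
wrist_force: [0.3, -0.2, -1.7]
finger_gap: 19.9
finger_force: 60.0
[429.33116408   8.04502935 227.4721172 ] [ 3.14150553e+00 -1.04143820e-04 -2.23263935e-02] 19.200763401653354
```

View pics/w2.png

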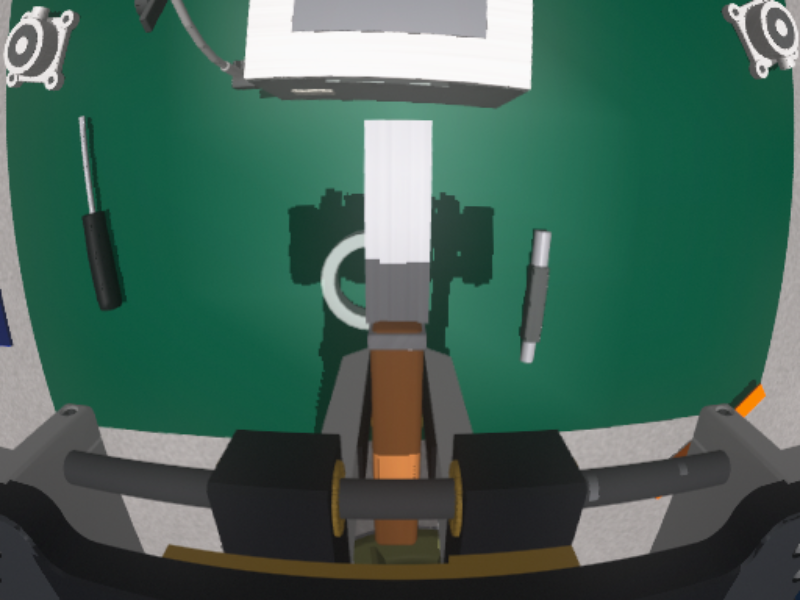

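View pics/s_crop.png

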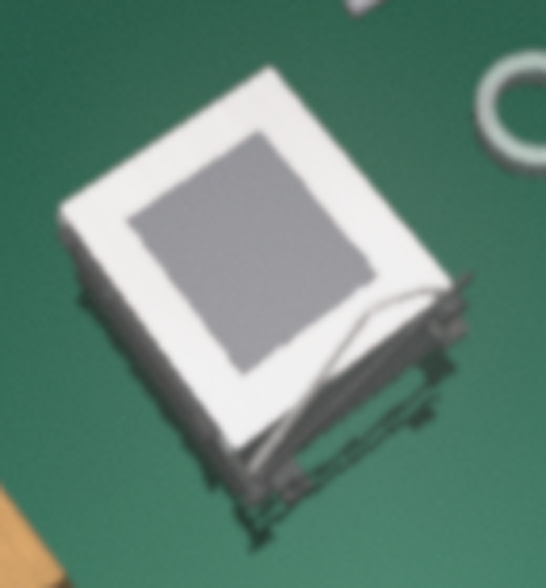

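Run:
```python
from h import *
import pickle; p=pickle.load(open('w2.pkl','rb'))
s=lambda u,v:((u+.5)/1.5625-.5,(v+.5)/1.5625-.5)
a=onz(p,*s(246,78.5),106); b=onz(p,*s(531,88.5),106)
print('front corners',a,b,np.linalg.norm(a-b)); yw=np.arctan2(*(a-b)[[1,0]])-np.pi/2
T=cam('top'); S=cam('scene')
sc=lambda u,v:((u+.5)/4.2-.5+180,(v+.5)/4.2-.5+200)
for n,u,v in(('FR',268,66),('BR',60,208),('BL',235,452),('FL',452,285)): print(n,onz(S,*sc(u,v),106).round(1))
tl=onz(p,*s(364,121),224);tr=onz(p,*s(432,120),224); print('blade tip',tl,tr)
c=(a+b)/2; ex=np.array([np.cos(yw),np.sin(yw),0]); ey=np.array([-ex[1],ex[0],0])
o=c+80*ex; o[2]=0; print('box',o,yw)
d=ray(S,*sc(370,315)); k=((o+112*ey-S['origin'])@ey)/(d@ey); X=S['origin']+k*d
rel=X-(o+80*ex); print('ptr pt', rel@ex, X[2]-103, np.hypot(rel@ex,X[2]-103), np.arctan2(X[2]-103,-rel@ex))
# draw pointer for angles in scene
im=cv2.resize(cv2.imread('scene0raw.png')[200:340,180:310],None,fx=4.2,fy=4.2,interpolation=cv2.INTER_CUBIC)
for th,col in((.4,(0,0,255)),(.5,(0,255,255)),(.6,(255,255,0)),(.7,(255,0,255)),(.8,(255,0,0))):
    P=[o+80*ex+112*ey+[0,0,103]-r*np.cos(th)*ex+[0,0,r*np.sin(th)] for r in(0,172)]
    q=(proj(S,np.array(P))-[180,200]+.5)*4.2
    cv2.line(im,*[tuple(int(v) for v in x) for x in q],col,1); 
cv2.imwrite('pics/ptr.png',im)
```

```text
front corners [573.96255921  99.55168942 106.        ] [562.38745323 -78.40706001 106.        ] 178.33479631325324
FR [563.6 -76.2 106. ]
BR [718.7 -84.3 106. ]
BL [732.   95.6 106. ]
FL [575.5 104.1 106. ]
blade tip [529.0321417   17.86063039 224.        ] [528.87697956  -6.47963454 224.        ]
box [648.00631367   5.3797864    0.        ] -0.06495226431257817
ptr pt -78.8385257411125 132.80850404604496 154.44614559120728 1.0350770810364733
```

View pics/ptr.png

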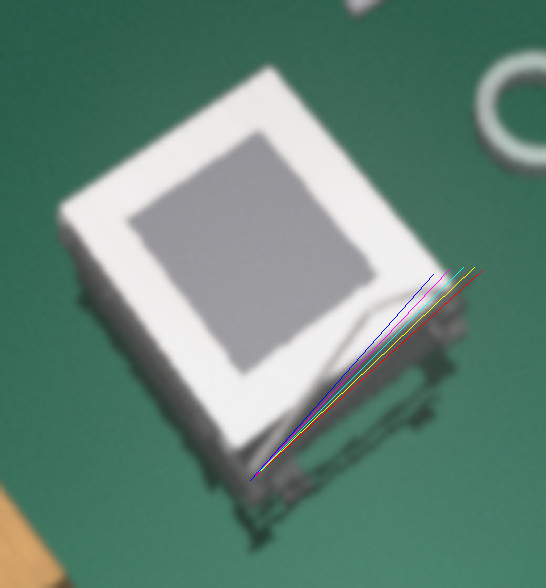

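The pointer can't be read well from the scene camera because the geometry is poor there. I'll take a wrist view from its side.

```bash
python3 -m creep '[[-1,[0,-4,-1],0],[-1,[0,-9,-2],0],[-1,[0,-14,-2],0],[-1,[0,-19,-2],0],[-1,[1,-23,-2],0],[-1,[5,-24.5,-2],0],[-1,[9,-24.5,-2],0],[-1,[11.5,-24.5,-2],0],[-1,[12.6,-24.5,-2],0],[-1,[12.6,-24.5,-2],0],[-1,[12.6,-24.5,-2],0]]'
python3 - <<'E'
from h import *
p=cam('wrist'); im=manip.camera('wrist')
cv2.imwrite('w3raw.png',im[:,:,::-1]); cv2.imwrite('pics/w3.png',cv2.resize(im[:,:,::-1],(800,600)))
import pickle; pickle.dump(p,open('w3.pkl','wb'))
E
```

```text
clock: 6.3
eef_pos: [561.6, 248.1, 247.0]
eef_rot: [3.141, 0.001, -0.026]
wrist_force: [-0.3, 0.0, -0.5]
finger_gap: 19.5
finger_force: 60.0
```

View pics/w3.png

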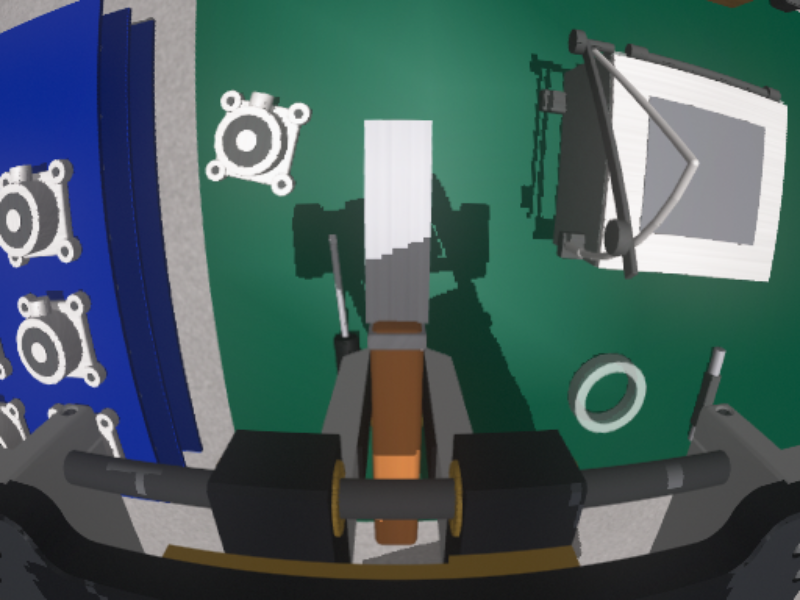

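Clear view: the dark pointer bar runs from the hinge at (592,47) to its tip at (630,273). The cover corners are FL (598,268), FR (769,281), BR (787,105) and BL (613,54). Next is a fit of the box pose and pointer angle.

```bash
cat > fit.py <<'E'
from h import *
import pickle
from scipy.optimize import least_squares
s=lambda u,v:((u+.5)/1.5625-.5,(v+.5)/1.5625-.5)
sc=lambda u,v:((u+.5)/4.2-.5+180,(v+.5)/4.2-.5+200)
w2,w3=[pickle.load(open(f,'rb')) for f in('w2.pkl','w3.pkl')]; S=cam('scene')
C=dict(FL=(-80,90,106),FR=(-80,-90,106),BR=(76,-90,106),BL=(76,90,106))
obs=[(w2,'FL',s(246,78.5)),(w2,'FR',s(531,88.5)),(w3,'FL',s(598,268)),(w3,'FR',s(769,281)),(w3,'BR',s(787,105)),(w3,'BL',s(613,54)),
 (S,'FR',sc(268,66)),(S,'BR',sc(60,208)),(S,'BL',sc(235,452)),(S,'FL',sc(452,285))]
def world(q,P):
    c,n=np.cos(q[2]),np.sin(q[2]); P=np.array(P,float); return np.array([q[0]+c*P[0]-n*P[1],q[1]+n*P[0]+c*P[1],P[2]])
def tip(th,r=172): return (80-r*np.cos(th),112,103+r*np.sin(th))
E
python3 - <<'E'
from fit import *
wt=lambda c:1 if c['fish'] else .7
def res(q): return np.concatenate([wt(c)*(proj(c,world(q,C[n]))[0]-o) for c,n,o in obs]+[.5*(proj(w3,world(q,tip(q[3])))[0]-s(630,273)), .5*(proj(w3,world(q,tip(q[3],140)))[0]-s(619,226))*[1,0]])
r=least_squares(res,[648,5,-.06,.6],loss='soft_l1'); print(r.x); print(r.fun.reshape(-1,2).round(1))
for th in(.4,.5,.6,.7,.8): print(th,((proj(w3,world(r.x,tip(th)))[0]+.5)*1.5625-.5).round(1))
print('hinge px',((proj(w3,world(r.x,tip(0,0)))[0]+.5)*1.5625).round(1))
print('slot',world(r.x,(-80,0,93)))
E
```

```text
[ 6.48023119e+02  6.19084050e+00 -6.41516088e-02  5.52106384e-01]
[[-1.5  0.2]
 [ 0.1 -0. ]
 [ 0.  -0.2]
 [-0.5 -0.1]
 [-0.3 -0.4]
 [ 0.  -0.6]
 [-0.2 -0.6]
 [-0.6 -0.9]
 [-0.3 -1.5]
 [-0.3 -0.9]
 [-0.   1.3]
 [ 1.2 -0. ]]
0.4 [608.8 287.5]
0.5 [622.3 281.7]
0.6 [637.1 272. ]
0.7 [653.1 257.8]
0.8 [669.8 238.6]
hinge px [583.9  43.6]
slot [568.18767933  11.31944978  93.        ]
```

Run:
```python
from fit import *
q=[648.02,6.19,-.0642]
g=cv2.cvtColor(cv2.imread('w3raw.png'),cv2.COLOR_BGR2GRAY)
k=8; G=cv2.resize(g,None,fx=k,fy=k,interpolation=cv2.INTER_LINEAR).astype(float)
def hull(th,r0,r1,du=0,dv=0,grow=0,r2=172):
    P=[]
    for r in(r0,r1):
        for h in(-5-grow,5+grow):
            for y in(110-grow,114+grow):
                P.append(world(q,(80-r*np.cos(th)-h*np.sin(th),y,103+r*np.sin(th)-h*np.cos(th)*-1)))
    z=(proj(w3,np.array(P))+[du,dv]+.5)*k
    m=np.zeros(G.shape,np.uint8); cv2.fillConvexPoly(m,cv2.convexHull(z.astype(np.int32)),1); return m
from itertools import product
out=[]
for th,du,dv in product(np.arange(.46,.68,.01),np.arange(-2,2.1,1),np.arange(-2,2.1,1)):
    m=hull(th,20,172,du,dv); M=cv2.dilate(m,np.ones((33,33)))-m   # ring 2px
    a,b=G[m>0],G[M>0]; out.append((a.mean()-b.mean(),round(th,3),du,dv))
out.sort(); print(out[:6]); 
z=[o for o in out if abs(o[2])+abs(o[3])==0][:3]; print(z)
# near-tip raw patch
for v in range(164,180): print(v,g[v,388:412])
```

```text
[(np.float64(-35.418474756514584), np.float64(0.6), np.float64(-1.0), np.float64(-1.0)), (np.float64(-35.33380385369007), np.float64(0.6), np.float64(-1.0), np.float64(0.0)), (np.float64(-35.0471972057954), np.float64(0.59), np.float64(0.0), np.float64(1.0)), (np.float64(-35.021426848134595), np.float64(0.6), np.float64(-1.0), np.float64(-2.0)), (np.float64(-34.89461122407607), np.float64(0.59), np.float64(0.0), np.float64(0.0)), (np.float64(-34.8819343180118), np.float64(0.61), np.float64(-2.0), np.float64(-2.0))]
[(np.float64(-34.89461122407607), np.float64(0.59), np.float64(0.0), np.float64(0.0)), (np.float64(-33.03087692826355), np.float64(0.58), np.float64(0.0), np.float64(0.0)), (np.float64(-32.240124011026566), np.float64(0.6), np.float64(0.0), np.float64(0.0))]
164 [111 116 119 123 138 144 195 211 243 242 108  55  55  56  56  71  91  95
 102 228 244 244 244 244]
165 [127 146 176 177 223 241 246 245 245 245 167  54  55  56  56  67  89  95
  95 224 244 244 243 244]
166 [200 217 241 245 244 245 245 245 246 246 174  54  54  55  56  63  86  95
  96 196 244 245 244 245]
167 [242 24
[... 477 characters left out ...]

  94 109 235 244 244 244]
172 [119 126 133 138 144 150 158 174 181 185 186  63  53  54  54  55  69  91
  94  94 231 244 244 244]
173 [ 83  83  83  84  83  82  81  86  87  88  86  66  53  53  54  55  66  88
  94  95 180 208 207 215]
174 [83 83 83 82 83 83 83 82 83 82 83 68 53 54 54 55 67 91 98 98 87 82 81 78]
175 [83 83 83 82 82 83 83 83 82 82 82 68 52 52 55 63 71 75 83 83 81 81 82 81]
176 [84 83 82 81 82 82 82 82 82 81 81 74 52 55 64 70 75 74 77 81 80 81 81 81]
177 [83 83 81 82 83 82 82 82 81 81 82 75 58 64 71 73 74 80 81 81 81 80 81 80]
178 [83 82 81 82 82 82 81 82 82 81 82 81 71 75 75 77 76 81 80 81 80 80 80 82]
179 [82 82 82 82 82 83 81 82 81 81 81 81 81 81 82 81 81 80 80 81 80 80 79 80]
```

Pointer angle ≈ 0.59. The slot is at about (568.2, 11.3, 93) with box yaw −0.064. Retracing to a point in front of the slot, with the blade at slot height.

```bash
python3 -m creep '[[-1,[-4,0,0],0],[-1,[-8.5,1,0],0],[-1,[-10.7,5,0],0.4],[-1,[-10.7,10,0],0.4],[-1,[-10.7,15,0],0.4],[-1,[-10.7,19.5,0],0.4],[-1,[-10.7,22.5,2],0.4],[-1,[-10.7,23.2,6],0.4],[-1,[-10.7,23.2,10],0.4],[-1,[-10.7,23.2,13],0.4],[-1,[-10.7,23.2,15],0.4],[-1,[-10.7,23.2,15],0.4]]'; python3 -m creep '[[-1,[0,0,0],0],[-1,[0,0,0],0]]'
cat > go.py <<'E'
from fit import *
import sys
Q=[648.02,6.19,-.0642]
st=[];
for _ in range(1): st=manip.read_state()
print(st['clock'],st['eef_pos'].round(1),st['eef_rot'].round(3),'F',st['wrist_force'].round(1),'M',st['moment'].round(2),st['finger_gap'].round(1))
M=R.from_euler('xyz',st['eef_rot']).as_matrix()
ex=np.array([np.cos(Q[2]),np.sin(Q[2]),0])
bx,bz=float(sys.argv[1]),float(sys.argv[2])   # wanted blade tip mid-plane in box frame
t=world(Q,(bx,0,bz))-100*ex+[0,0,4.4]
print('shift cm',(M.T@(t-st['eef_pos'])/10).round(2),'turn',((st['eef_rot'][2]-Q[2])*180/np.pi/5).round(2))
E
python3 go.py -100 93
```

```text
clock: 7.55
eef_pos: [447.1, 19.7, 95.8]
eef_rot: [3.141, 0.004, -0.06]
wrist_force: [-0.8, -0.6, -0.4]
finger_gap: 19.8
finger_force: 60.0
clock: 7.75
eef_pos: [449.4, 19.7, 98.9]
eef_rot: [-3.142, -0.002, -0.06]
wrist_force: [-0.0, -0.4, -2.1]
finger_gap: 19.8
finger_force: 60.0Traceback (most recent call last):
  File "go.py", line 6, in <module>
    print(st['clock'],st['eef_pos'].round(1),st['eef_rot'].round(3),'F',st['wrist_force'].round(1),'M',st['moment'].round(2),st['finger_gap'].round(1))
                                                                                                                             ^^^^^^^^^^^^^^^^^^^^^^
AttributeError: 'float' object has no attribute 'round'
```

```bash
sed -i "s/st\['finger_gap'\].round(1)/st['finger_gap']/" go.py; python3 go.py -55 93
```

```text
7.75 [449.4  19.7  98.9] [-3.142e+00 -2.000e-03 -6.000e-02] F [-0.  -0.4 -2.1] M [0.   0.15 0.  ] 19.763320147296593
shift cm [4.4  0.09 0.17] turn 0.05
```

```bash
python3 -m creep '[[-1,[0.7,0.1,0.1],0],[-1,[1.5,0.1,0.1],0],[-1,[2.2,0.1,0.1],0],[-1,[2.2,0.1,0.1],0]]'; python3 -m creep '[[-1,[0.6,0,0],0],[-1,[1.2,0,0],0],[-1,[1.8,0,0],0],[-1,[2.3,0,0],0],[-1,[2.3,0,0],0],[-1,[2.3,0,0],0]]'; python3 go.py -55 93
```

```text
clock: 8.15
eef_pos: [471.7, 17.2, 96.5]
eef_rot: [-3.142, -0.0, -0.06]
wrist_force: [-0.4, 0.1, -1.4]
finger_gap: 19.4
finger_force: 60.0
clock: 8.75
eef_pos: [493.6, 15.9, 96.3]
eef_rot: [3.142, 0.0, -0.06]
wrist_force: [-0.5, -0.7, -2.0]
finger_gap: 19.7
finger_force: 60.0
8.75 [493.6  15.9  96.3] [ 3.142  0.    -0.06 ] F [-0.5 -0.7 -2. ] M [0.04 0.15 0.02] 19.689201321441754
shift cm [-0.03 -0.02 -0.11] turn 0.05
```

```bash
python3 -m creep '[[-1,[0,0,-0.4],0],[-1,[0,0,-0.8],0],[-1,[0,0,-1.4],0],[-1,[0,0,-2.1],0],[-1,[0.1,0,-2.8],0],[-1,[0.1,0,-3.5],0],[-1,[0.2,0,-4.2],0],[-1,[0.2,0,-4.7],0],[-1,[0.2,0,-4.7],0],[-1,[0.2,0,-4.7],0]]'; python3 go.py -36.4 175.8
python3 - <<'E'
from fit import *
p=cam('wrist'); im=manip.camera('wrist'); pickle.dump(p,open('w4.pkl','wb'))
cv2.imwrite('w4raw.png',im[:,:,::-1]); cv2.imwrite('pics/w4.png',cv2.resize(im[:,:,::-1],(800,600)))
E
```

```text
clock: 9.75
eef_pos: [495.5, 15.8, 143.3]
eef_rot: [3.142, 0.0, -0.06]
wrist_force: [-0.3, -0.7, -5.2]
finger_gap: 19.7
finger_force: 60.0
9.75 [495.5  15.8 143.3] [ 3.142  0.    -0.06 ] F [-0.3 -0.7 -5.2] M [ 0.    0.54 -0.01] 19.692271175461084
shift cm [ 1.64 -0.01 -3.69] turn 0.05
```

View pics/w4.png

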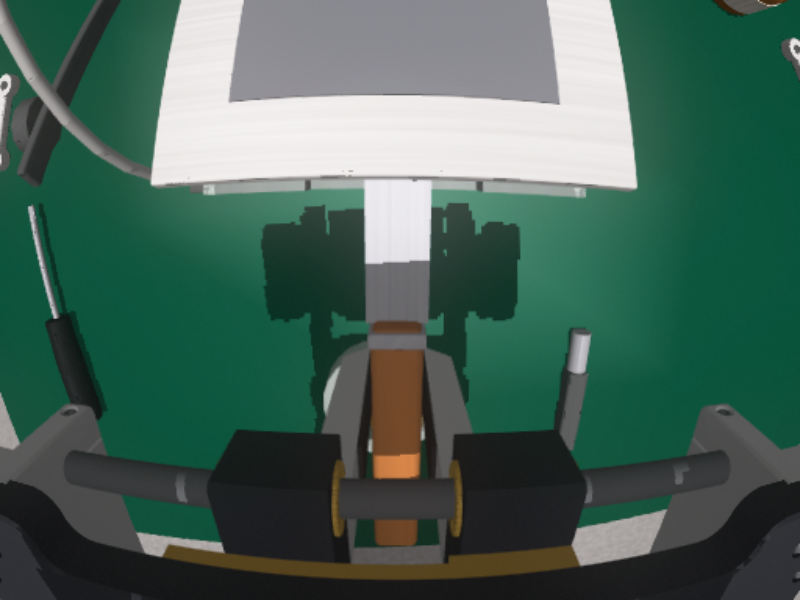

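The view shows the cover's front edge raised from (152,184) to (636,187), the blade under its middle and no slip of the handle in the fingers. The next step measures the lid angle from those corners and compares it with the kinematics.

```bash
cat > lid.py <<'E'
from fit import *
from scipy.optimize import brentq
Q=[648.02,6.19,-.0642]
def corner(th,y): return world(Q,(80-160*np.cos(th)+3*np.sin(th),y,103+160*np.sin(th)+3*np.cos(th)))
def lid(p,fl,fr):
    f=lambda x:np.concatenate([proj(p,corner(x[0],90)+[0,x[1],0])[0]-fl,proj(p,corner(x[0],-90)+[0,x[1],0])[0]-fr])
    r=least_squares(f,[.4,0]); print('lid from image',r.x,r.fun.round(2))
def kin(pos):
    c,n=np.cos(Q[2]),np.sin(Q[2]); d=np.array(pos[:2])-Q[:2]; x=c*d[0]+n*d[1]+100; z=pos[2]-4.4+1.5
    # tip top edge on underside: distance of tip below mid-plane = 3
    g=lambda th:(x-80)*np.sin(th)+(z-103)*np.cos(th)+3
    print('lid from arm',brentq(g,-.2,1.2),'tip r',-(x-80)*np.cos(.3)+(z-103)*np.sin(.3))
E
python3 - <<'E'
from lid import *
p=pickle.load(open('w4.pkl','rb')); lid(p,s(152.5,184),s(636.5,187)); kin(manip.read_state()['eef_pos'])
E
```

```text
lid from image [0.2837315  0.02956584] [-0.3   1.25  0.5   0.35]
lid from arm 0.29502232810674667 tip r 137.9512424770728
```

```bash
python3 -m creep '[[-1,[0.2,0,-0.5],0],[-1,[0.5,0,-1.2],0],[-1,[0.8,0,-1.9],0],[-1,[1.1,0,-2.6],0],[-1,[1.4,0,-3.2],0],[-1,[1.6,0,-3.7],0],[-1,[1.6,0,-3.7],0],[-1,[1.6,0,-3.7],0],[-1,[1.6,0,-3.7],0]]'; python3 go.py -36.4 175.8
python3 - <<'E'
from lid import *
p=cam('wrist'); im=manip.camera('wrist'); pickle.dump(p,open('w5.pkl','wb')); cv2.imwrite('w5raw.png',im[:,:,::-1])
cv2.imwrite('pics/w5.png',cv2.resize(im[:,:,::-1],(800,600)))
kin(np.mean([manip.read_state()['eef_pos'],p['origin']*0+manip.read_state()['eef_pos']],0))
sc=manip.camera('scene'); cv2.imwrite('sc5raw.png',sc[:,:,::-1])
E
```

```text
clock: 10.7
eef_pos: [511.4, 14.9, 180.2]
eef_rot: [3.142, 0.001, -0.06]
wrist_force: [-1.7, 0.3, -5.4]
finger_gap: 19.8
finger_force: 60.0
10.7 [511.4  14.9 180.2] [ 3.142e+00  1.000e-03 -6.000e-02] F [-1.7  0.3 -5.4] M [ 0.03  0.95 -0.01] 19.752284773148485
shift cm [ 0.05 -0.01 -0.  ] turn 0.05
lid from arm 0.5878796204084399 tip r 133.58071059270017
```

View pics/w5.png

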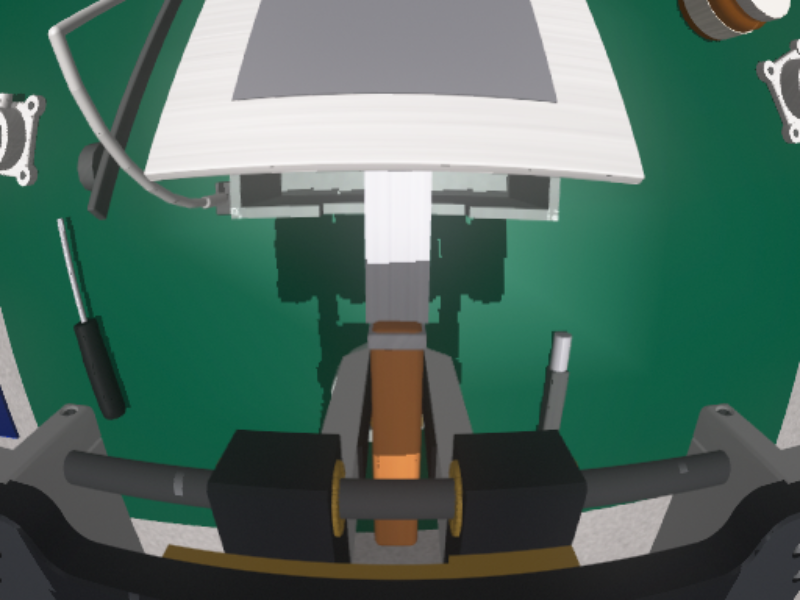

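The cover is on the blade, its front corners at (146,180) and (642,183), with the pointer tip at (97,213). I'll compare both angles in this same picture.

Run:
```python
from lid import *
p=pickle.load(open('w5.pkl','rb')); im=cv2.imread('w5raw.png'); g=cv2.cvtColor(im,cv2.COLOR_BGR2GRAY)
lid(p,s(146,178),s(643,181)); lid(p,s(146,180),s(643,183))
# pointer hull fit in this picture and w3, and projected lid corners
from itertools import product
def ptr(p,g):
    k=6; G=cv2.resize(g,None,fx=k,fy=k).astype(float); out=[]
    for th,du,dv in product(np.arange(.5,.68,.01),np.arange(-1.5,1.6,.75),np.arange(-1.5,1.6,.75)):
        P=np.array([world(Q,(80-r*np.cos(th)+h*np.sin(th),y,103+r*np.sin(th)+h*np.cos(th))) for r in(70,172) for h in(-5,5) for y in(110,114)])
        m=np.zeros(G.shape,np.uint8); cv2.fillConvexPoly(m,cv2.convexHull(((proj(p,P)+[du,dv]+.5)*k).astype(np.int32)),1)
        M=cv2.dilate(m,np.ones((25,25)))-m; out.append((round(float((G[m>0]<0).mean()+G[m>0].std()),2),round(th,3),du,dv,round(float(G[m>0].mean()-G[M>0].mean()),2)))
    out.sort(key=lambda o:o[4]); print(out[:4],[o for o in out if o[2]==0==o[3]][:3])
ptr(p,g); ptr(pickle.load(open('w3.pkl','rb')),cv2.cvtColor(cv2.imread('w3raw.png'),cv2.COLOR_BGR2GRAY))
# tip centre prediction in w5 picture
for th in(.56,.58,.6,.62): print(th,((proj(p,world(Q,tip(th)))[0]+.5)*1.5625-.5).round(1))
for v in range(112,120): print(v,g[v,90:98],g[v,405:416])
for v in range(130,141): print(v,g[v,55:72])
```

```text
lid from image [0.56410967 0.16522271] [ 0.54  0.01 -0.51 -0.91]
lid from image [0.55890343 0.18956232] [ 1.13 -0.54 -1.17 -1.46]
[(27.45, np.float64(0.56), np.float64(0.75), np.float64(-0.75), -17.82), (27.31, np.float64(0.56), np.float64(0.75), np.float64(0.0), -17.79), (27.28, np.float64(0.56), np.float64(1.5), np.float64(-1.5), -17.73), (27.33, np.float64(0.55), np.float64(-0.75), np.float64(0.0), -17.59)] [(27.57, np.float64(0.56), np.float64(0.0), np.float64(0.0), -16.93), (27.04, np.float64(0.55), np.float64(0.0), np.float64(0.0), -16.92), (28.25, np.float64(0.57), np.float64(0.0), np.float64(0.0), -12.32)]
[(41.05, np.float64(0.55), np.float64(1.5), np.float64(-1.5), -74.47), (40.14, np.float64(0.56), np.float64(0.75), np.float64(-1.5), -74.37), (39.23, np.float64(0.56), np.float64(0.75), np.float64(-0.75), -73.76), (40.19, np.float64(0.55), np.float64(1.5), np.float64(-0.75), -73.7)] [(40.26, np.float64(0.57), np.float64(0.0), np.float64(0.0), -70.55), (46.2, np.float64(0.58), np.float64(0.0), np.float64(0.0), -69.84), (56.76, np.float64(0.59), np.float64(0.0), np.float64(0.
[... 664 characters left out ...]

119 [ 88 134 159 162 158 152 143 131] [87 87 85 85 85 85 85 84 83 82 82]
130 [72 79 93 95 93 81 55 46 46 44 44 45 45 46 46 66 74]
131 [73 85 93 95 90 76 50 46 45 45 44 45 46 45 46 68 75]
132 [74 90 94 94 88 67 47 46 44 44 44 46 44 46 51 72 74]
133 [73 95 98 98 91 65 48 46 45 44 45 46 44 45 55 73 74]
134 [74 87 87 85 79 64 56 48 42 45 45 45 45 44 63 74 73]
135 [72 68 71 72 72 70 64 57 48 46 44 44 45 44 68 73 75]
136 [73 73 72 71 71 72 70 64 57 49 46 43 44 48 71 73 73]
137 [72 72 73 72 69 72 68 67 64 60 52 45 44 56 73 73 74]
138 [72 73 73 72 72 72 69 68 68 66 63 53 46 61 73 73 73]
139 [72 72 73 72 72 73 70 69 69 68 67 63 56 66 73 73 73]
140 [72 72 72 73 72 73 71 72 72 71 72 73 70 72 72 73 73]
```

Run:
```python
from lid import *
p=pickle.load(open('w5.pkl','rb')); g=cv2.cvtColor(cv2.imread('w5raw.png'),cv2.COLOR_BGR2GRAY).astype(float)
res=[]
for u in (120,150,180,210,300,330,360,390):
    col=g[95:130,u-1:u+2].mean(1); d=np.diff(col); i=int(np.argmin(d[:]))
    j=[k for k in range(len(col)-1) if col[k]>=205>col[k+1]][0]; vt=95+j+(col[j]-205)/(col[j]-col[j+1])
    # theta with top front edge through (u,vt)
    def f(th):
        ys=np.linspace(-95,95,191); q=proj(p,np.array([corner(th,y) for y in ys])); return np.interp(u,q[::-1,0] if q[0,0]>q[-1,0] else q[:,0], q[::-1,1] if q[0,0]>q[-1,0] else q[:,1])-vt
    ths=np.arange(.45,.7,.01); vals=[f(t) for t in ths]
    res.append((u,round(vt,2),np.round(np.interp(0,*(zip(*sorted(zip(vals,ths))))),3),round((vals[-1]-vals[0])/.24,1)))
print(res); print(g[105:122,150].astype(int))
# widths: front corners in px
for th in(.54,.56,.58,.6): print(th,proj(p,corner(th,90))[0].round(1),proj(p,corner(th,-90))[0].round(1))
for v in range(108,118): print(v,g[v,86:106].astype(int))
# scene
S=cam('scene'); h=cv2.cvtColor(cv2.imread('sc5raw.png'),cv2.COLOR_BGR2GRAY)
for th in(.5,.54,.58,.62): print('scene',th,proj(S,corner(th,90))[0].round(1),proj(S,corner(th,-90))[0].round(1))
fr=proj(S,corner(.57,-90))[0].astype(int); print(fr,'FR'); print(h[fr[1]-7:fr[1]+8,fr[0]-9:fr[0]+9])
```

```text
[(120, np.float64(109.33), np.float64(0.576), np.float64(-162.8)), (150, np.float64(107.25), np.float64(0.575), np.float64(-167.3)), (180, np.float64(105.86), np.float64(0.574), np.float64(-170.6)), (210, np.float64(104.82), np.float64(0.574), np.float64(-172.8)), (300, np.float64(105.57), np.float64(0.572), np.float64(-172.6)), (330, np.float64(106.76), np.float64(0.573), np.float64(-170.3)), (360, np.float64(108.85), np.float64(0.572), np.float64(-166.8)), (390, np.float64(111.25), np.float64(0.573), np.float64(-162.2))]
[243 247 208 196 192 186 169 174 178 178 179 179 177 177 177 177 177]
0.54 [ 96.9 117. ] [408.2 118. ]
0.56 [ 94.5 114.3] [410.6 115.3]
0.58 [ 92.1 111.4] [413.  112.5]
0.6 [ 89.7 108.4] [415.5 109.4]
108 [120 108  99  93  91  83 125 231 234 234 234 234 235 235 236 236 236 237
 237 237]
109 [133 121 109  97  95  91 163 236 236 237 237 237 239 240 240 241 242 242
 243 245]
110 [144 133 122 110  99  95 204 243 244 245 246 244 243 240 237 235 232 230
 227 225]
111 [154 145 135 123 110 103 186 227 226 222 219 215 210 204 198 192 186 187
 187 187]
112 [159 155 146 135 1
[... 1093 characters left out ...]
 88  87  88  90  89  89]
 [ 86  87  88  88  88  86  89  87  87  88  89  90  87  89  89  89  89  88]
 [ 88  88  88  89  89  88  89  90  89  91  91  92  89  88  88  89  89  89]
 [ 87  88  89  88  88  88  89  91  95 103 108 103  94  90  90  91  89  89]
 [ 88  88  89  90  88  88  90  96 113 138 150 135 109  94  91  90  90  91]
 [ 88  89  89  89  89  90  95 113 145 179 193 175 140 109  95  90  91  91]
 [ 89  89  89  90  91  96 114 145 182 209 216 205 174 135 106  93  90  91]
 [ 89  88  89  89  94 113 145 181 210 220 221 217 202 166 127 100  92  91]
 [ 90  90  91  94 109 145 184 212 221 223 223 221 216 193 154 118  97  91]
 [ 91  92  94 108 139 180 213 222 225 225 224 223 221 212 187 152 118  98]]
```

Run:
```python
from lid import *
p=pickle.load(open('w5.pkl','rb'))
bp=lambda th,r,h,y: world(Q,(80-r*np.cos(th)+h*np.sin(th),y,103+r*np.sin(th)+h*np.cos(th)))
for th in(.54,.55,.56,.57,.58,.59): print(th,[proj(p,bp(th,172,h,y))[0].round(1) for h,y in((5,114),(5,110),(-5,110))])
w=pickle.load(open('w3.pkl','rb')); print('w3')
for th in(.54,.55,.56,.57,.58,.59): print(th,[proj(w,bp(th,172,h,y))[0].round(1) for h,y in((5,110),(5,114),(-5,114))])
g=cv2.cvtColor(cv2.imread('w5raw.png'),cv2.COLOR_BGR2GRAY)
for v in (60,100,110): print(v,g[v,55:110])
kin(manip.read_state()['eef_pos'])
```

```text
0.54 [array([ 58.7, 137. ]), array([ 63.8, 136.5]), array([ 72.3, 143.1])]
0.55 [array([ 57.2, 135.8]), array([ 62.3, 135.3]), array([ 70.9, 142.1])]
0.56 [array([ 55.7, 134.5]), array([ 60.8, 133.9]), array([ 69.4, 141. ])]
0.57 [array([ 54.1, 133.1]), array([ 59.3, 132.6]), array([ 68. , 139.9])]
0.58 [array([ 52.6, 131.7]), array([ 57.7, 131.2]), array([ 66.5, 138.7])]
0.59 [array([ 51. , 130.3]), array([ 56.2, 129.7]), array([ 65. , 137.5])]
w3
0.54 [array([406.6, 176.3]), array([402.6, 176.1]), array([397.1, 179.5])]
0.55 [array([407.6, 175.7]), array([403.5, 175.4]), array([398., 179.])]
0.56 [array([408.6, 174.9]), array([404.5, 174.7]), array([399. , 178.4])]
0.57 [array([409.5, 174.2]), array([405.5, 173.9]), array([399.9, 177.9])]
0.58 [array([410.5, 173.4]), array([406.4, 173.2]), array([400.8, 177.2])]
0.59 [array([411.5, 172.6]), array([407.4, 172.3]), array([401.8, 176.6])]
60 [ 96  87  73  73  72  73  73  74  74  74  73  74  75  74  74  75  75  75
  76  77  77  76  77  77  91  97  97  87  65  53  52  52  53  54  54  54
  63  82  84  84  85  87  86  87  87  88  89  89  90  91  91  92 128 232
 231]
100 [ 97  97  98  98  75  51  50  49  49  50  87  96  97  90  74  51  78 152
 180 180 178 171 159 144 127 108  95  89  82  80  81  81  82  83  83  83
  83  83  85  94 228 235 234 234 234 233 233 232 232 231 231 231 231 231
 231]
110 [100  99  98 100  82  49  49  89  96  96  89  71  51  49  48  48  48  48
  49  49  57  77  78  78  78  99 139 161 160 159 152 144 133 122 110  99
  95 204 243 244 245 246 244 243 240 237 235 232 230 227 225 223 219 215
 208]
lid from arm 0.5882778952253978 tip r 133.56180461574408
```

Measured in the same picture, the cover is at 0.573 and the pointer at about 0.563. I'll lower by 1.5 mm, settle and re-measure.

```bash
python3 -m creep '[[-1,[0,0,0.1],0],[-1,[0,0,0.15],0],[-1,[0,0,0.15],0],[-1,[0,0,0.15],0],[-1,[0,0,0.15],0],[-1,[0,0,0.15],0],[-1,[0,0,0.15],0],[-1,[0,0,0.15],0],[-1,[0,0,0.15],0],[-1,[0,0,0.15],0]]'
python3 - <<'E'
from lid import *
bp=lambda th,r,h,y: world(Q,(80-r*np.cos(th)+h*np.sin(th),y,103+r*np.sin(th)+h*np.cos(th)))
for n in range(3):
    p=cam('wrist'); im=manip.camera('wrist'); g=cv2.cvtColor(im,cv2.COLOR_RGB2GRAY).astype(float); res=[]
    for u in (150,180,210,300,330,360):
        col=g[95:130,u-1:u+2].mean(1); j=[k for k in range(len(col)-1) if col[k]>=205>col[k+1]][0]; vt=95+j+(col[j]-205)/(col[j]-col[j+1])
        ths=np.arange(.45,.7,.01); vals=[]
        for t in ths:
            q=proj(p,np.array([corner(t,y) for y in np.linspace(95,-95,96)])); vals.append(np.interp(u,q[:,0],q[:,1])-vt)
        res.append(np.interp(0,vals[::-1],ths[::-1]))
    print('lid',np.mean(res).round(4)); kin(manip.read_state()['eef_pos'])
for th in(.55,.56,.57,.58): print(th,[proj(p,bp(th,172,h,y))[0].round(1) for h,y in((5,114),(5,110),(-5,110))])
for v in range(130,142): print(v,g[v,52:74].astype(int))
st=manip.read_state(); print(st['wrist_force'],st['finger_force'],st['finger_gap'],st['clock'])
E
```

```text
clock: 11.8
eef_pos: [511.7, 14.9, 179.0]
eef_rot: [3.142, 0.0, -0.06]
wrist_force: [-4.8, 1.0, -4.5]
finger_gap: 19.5
finger_force: 60.0
lid 0.5689
lid from arm 0.581403232422188 tip r 133.00889974105138
lid 0.5689
lid from arm 0.581608798706086 tip r 132.99920541241812
lid 0.5688
lid from arm 0.5813821833789086 tip r 132.99496732017107
0.55 [array([ 56.1, 136.4]), array([ 61.2, 135.9]), array([ 69.9, 142.7])]
0.56 [array([ 54.6, 135.1]), array([ 59.7, 134.6]), array([ 68.4, 141.7])]
0.57 [array([ 53. , 133.8]), array([ 58.2, 133.2]), array([ 66.9, 140.5])]
0.58 [array([ 51.5, 132.4]), array([ 56.6, 131.8]), array([ 65.5, 139.4])]
130 [72 72 73 82 93 94 93 82 57 46 46 45 44 45 45 46 46 58 74 75 75 74]
131 [73 71 71 88 93 95 90 76 49 47 45 45 45 44 45 45 45 66 75 75 74 75]
132 [72 72 74 92 93 94 88 70 46 47 46 44 44 44 45 45 44 73 73 73 74 76]
133 [73 72 77 93 95 95 86 64 46 46 44 43 45 45 45 45 50 74 74 75 73 74]
134 [ 72  72  79 100 101  99  89  61  50  44  44  43  44  45  44  44  57  74
  75  74  73  74]
135 [71 72 73 77 80 74 66 63 59 50 44 44 45 44 44 44 66 73 74 74 75 73]
136 [71 72 71 73 75 61 65 72 66 59 50 44 45 44 44 44 72 74 73 73 74 74]
137 [72 72 71 73 72 71 72 71 70 66 60 52 46 44 44 48 73 72 73 73 74 73]
138 [71 72 72 71 72 72 71 73 69 68 66 62 54 45 44 62 73 72 73 73 73 72]
139 [72 72 72 72 73 72 72 70 70 68 67 68 64 57 47 67 73 73 73 73 74 73]
140 [71 72 71 72 72 72 71 72 72 68 70 69 67 66 56 73 72 74 73 73 73 73]
141 [71 71 71 71 71 72 72 72 73 72 73 71 72 71 69 73 73 73 73 73 73 73]
[-4.48590226 -0.15122311 -4.06934233] 59.9660986661911 19.705756169278672 11.95
```

```bash
python3 -c "
from cell import manip
print(manip.sign_off())"
```

```text
the job is handed in; nothing more can be done
None
```

I handed the job in at about 12 s: the blade alone holds the cover up at 0.569 rad, against a pointer angle of about 0.565 rad (both read from the wrist camera). The tool was still gripped at 60 N; sign-off returned no verdict.

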